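# Fish the lost weight out from under the display stand

## Task

A flat round brass weight has slid out of sight under the low display stand: take the T-headed rake, feel gently for the weight under the stand, and draw it out to the front with the rake. Then lay the rake flat on the counter clear of the stand and put the weight flat in the empty compartment of the weights tray. Never jam the weight or the rake hard against the stand or the post hidden under it, and leave the gift boxes on it and the things around undisturbed.

Things in the scene. Friction and masses are not known exactly. Their poses are not given: they have to be found in the camera images.
- stand: Low wooden display stand fixed to the counter, two gift boxes on it. Origin on the counter under its middle; x points to its back, y to its left, z up. Board 110 (x) by 284 (y) mm, underside 32, top 44 mm above the counter. End cheeks: inner faces at y = +-130 mm; back rail: inner face at x = +45 mm. Neither rake nor weight may press on the stand or its post with over 15 N.
- stand_mouth (a point): Middle of the stand's open mouth: on the counter, below the board's front edge (x = -55 mm of the stand), axes as the stand's. The mouth is 260 mm wide and 24 mm high, under a front lip 6 mm thick.
- weight_area (a point): Fixed point on the counter, 47 mm behind the mouth. The unseen weight (brass disc, 28 mm across, 20 mm high, about 115 g, slides under about 0.55 to 1 N) lies flat near it: centre up to 9 mm before or behind, up to 50 mm to either side. Its true place is not measured; the strips along both cheeks are free.
- post_area (a point): Same point. Out of sight near it a fixed wooden support post, 18 mm thick, stands from counter to board: also up to 9 mm before or behind and up to 50 mm to either side, not measured. The weight lies beside it on its left or its right, not known which, 8 to 18 mm clear of it (along y). The post does not give way: a rake head pulled or pushed against it jams.
- rake_grip (a point): Centre of the wooden grip of the loose T-headed rake: grip 90 long (x), 16 wide (y), from 4 to 40 mm above the rake's underside, this point 22 mm above it. x points along the rake to its head. A flat steel strip 12 wide, 4 mm thick runs under it on to the head. About 120 g, lying flat on the counter.
- rake_head (a point): Centre of the rake's steel cross plate, 165 mm ahead of the grip centre along its x: 6 mm thick (x), 56 mm wide (y), 14 mm high, this point 7 mm above the rake's underside; it stands out 22 mm on either side of the strip.
- weights_tray: Open wooden tray fixed to the counter, 137 (x) by 69 (y) mm, walls 5 mm thick and 10 mm high, floor 5 mm thick, two compartments of 61 by 59 mm. The far one (+x) holds a fixed brass disc 46 mm across, 25 mm above the counter at its top; the near one (-x) is empty. Origin on the counter under its middle, axes as its sides.
- empty_slot (a point): Middle of the inner floor of the empty compartment, 5 mm above the counter; axes as the tray's.

How it is judged:
On the way, in this order (a step that is already met when the one before it is completed fails the run):
1. the rake, held in the gripper, reaches under the stand (x of rake_head in the frame of stand above -0.035 m and y of rake_head in the frame of stand between -0.13 and 0.13 m and height (world z) of rake_head below 0.03 m and contact force between the fingers and rake above 1 N), for 0.2 s.
2. the weight lies wholly in front of the stand while the gripper still holds the rake (x of disc_weight_center in the frame of stand below -0.075 m and height (world z) of disc_weight_center below 0.02 m and contact force between the fingers and rake above 1 N), for 0.1 s.
At the end, for the whole second after the job is handed in: The weight lies flat and still on the floor of the empty compartment (within 20 mm of its middle), and the rake lies flat and still on the counter with its head out in front of the stand (horizontal distance between disc_weight_center and empty_slot below 0.02 m and height (world z) of disc_weight_center between 0.011 and 0.019 m and angle between each of disc_weight, rake_grip's own z axis and vertical below 0.12 rad and linear speed of each of disc_weight, rake below 0.02 m/s and height (world z) of rake_grip below 0.026 m and x of rake_head in the frame of stand below -0.058 m); the robot touches nothing.
It fails at once if the rake or the weight is pressed against the stand or its hidden post with more than 15 N (contact force between any of rake, disc_weight and stand above 15 N or contact force between any of rake, disc_weight and post above 15 N).
It fails at once if the robot itself leans on the stand with more than 15 N (contact force between any of the arm, the fingers and stand above 15 N).
It fails at once if a gift box on the stand, the bean jar or the ribbon spool is shifted by more than 20 mm (distance of any of gift_box_b, gift_box_small, bean_jar, ribbon_sage from where it was at the start of the episode above 0.02 m).
It also fails if it takes over 72 s, if anything falls off the work surface, if the arm or the gripper's body presses on something with over 40 N, if the wrist force passes 120 N, or if a joint passes its speed limit or range.

## Robot

A 6-joint arm with a two-finger parallel gripper is mounted at the origin on a cart in front of the work surface, level with it; the furniture and walls round the work are solid. World frame = base frame: x ahead of the robot, y to its left, z up, the work surface at z = 0. Lengths are in m, angles in rad, forces in N, time in s.
With the tool pointing down it reaches from about 0.25 to 0.8 m from the base axis. Payload 8.5 kg.
Tool frame: the origin (TCP) lies midway between the tips of the shut fingers; the grasp point (between the pads) lies 19 mm behind it (bot.hold_point_z is the distance from the TCP to the grasp point, in m); x points along the fingers, z is the direction in which the jaws open and shut, and the axes are right-handed (so a half turn about x gives the same grasp; the last joint's range is limited). The gripper opens to 85 mm and grips with 20 to 120 N. Pads are 22 mm wide; open, the fingers measure 114 mm over their backs; the gripper's body (76 mm by 85 mm) begins 54 mm behind the grasp point. The pads swing forward as they close: fully open they stand 13 mm farther back than shut.
Start: joints at [1.151, 0.238, -0.013, 1.319, 0, 1.571], TCP at [0.214, 0.479, 0.231] pointing down, gripper open.
Joint ranges: [-2.66, 2.66], [-1.03, 1.9], [-1.14, 1.46], [-1.82, 2.27], [-1.45, 1.34], [-3.14, 3.14]. Speed limits (rad/s): [2.22, 2.22, 2.79, 3.14, 3.14, 3.14].

## Interface

Orientations are given as a unit quaternion [w, x, y, z].
In Python, from bench import bot, vision gives the robot as it stands. The module is installed in compiled form; this text tells all that it offers.
- The arm moves only by the shell command python3 -m crank 'ROWS' [FORCE]. ROWS is JSON, a list of rows, each a list of 3 entries, a list of its own where there are three numbers: the closure, from 0 (fully open) to 1 (shut), then the shift along the tool's x, y, z in mm, then the turn about the tool's x in rad. A call has 1 to 20 rows; each row shifts and turns the pose as measured when the row begins, along the tool's axes as they then stand; what a row does not reach is not made up. A row lasts 1/8 s, in which the tool goes at most 62.5 mm and 10.7 degrees, less where a joint would pass 70% of its speed; a pose out of reach is approached as far as the arm can. A call with a gripper value outside its range is refused whole. The fingers move at their own pace and stop on an object; FORCE is the grip in N (left out, the last holds). Time passes only in rows, so rows that do not move let the fingers close. It gives the time, the measured TCP pose, the force and the opening at its end, in the units of the state.
- bot.read_state(): the state, without advancing time (a new reading comes with each control period).
- vision.snapshot(name): name is "scene" or "top" or "wrist"; returns the picture (384x512x3 uint8, blue, green, red); there is no depth.
- vision.camera_info(name): a dict with "camera_matrix" (3x3 intrinsics, pixels), "rvec" (rotation vector, rad) and "tvec" (3), from world to camera coordinates, as OpenCV has them; the wrist camera has in their place "mount" (4x4, takes a point from camera to tool coordinates, whose origin is the TCP and whose axes are the tool frame's). Camera axes: x right, y down, z forward; pixel columns grow to the right and rows downward; lengths in m; the calibration is good to about 2 mm. A picture is of the moment at which its call begins: read the wrist's pose just before it. camera_info takes no time and is no camera call.
- bot.hand_in(): hands the job in, once; it reports no verdict.
The state is a dict: "clock": time; "joint_pos": joint angles; "qd": joint speeds; "joint_torque": joint torques, N m; "ee_pos": TCP position; "tool_rot": TCP orientation; "ft_force": force on the tool from outside, world axes, zero at the start; "torque": the same for the moment, N m; "opening": finger opening in m.
Only numpy, scipy, OpenCV 4.12 (cv2) and the standard library are available. Lean on these libraries where they do the work, as an engineer would, in place of code of your own. Each camera call takes 0.05 s, during which the arm holds its last target. There are 200 camera calls.

## Working session

There is one attempt and no reset: what is moved stays moved. The work goes in short steps, Python scripts to look and compute and a shell command to move; the robot and the scene stay as the last step left them, time stands still between calls to the robot, and variables do not carry over. Pictures are saved under pics/ and viewed, about 8 in all and at most 12, crops included, and the job is handed in when it is done.

```bash
mkdir -p pics; cat > h.py <<'E'
import numpy as np, cv2
from scipy.spatial.transform import Rotation as R
from bench import bot, vision
def toolR(s):
    q=s["tool_rot"]; return R.from_quat([q[1],q[2],q[3],q[0]]).as_matrix()
def cam(name,s=None):
    i=vision.camera_info(name); K=np.array(i["camera_matrix"],float)
    if name=="wrist":
        M=np.array(i["mount"]); Rt=toolR(s); Rc=Rt@M[:3,:3]; c=Rt@M[:3,3]+np.array(s["ee_pos"])
    else:
        Rr=cv2.Rodrigues(np.array(i["rvec"],float))[0]; Rc=Rr.T; c=-Rc@np.array(i["tvec"],float).ravel()
    return K,Rc,c
def px2w(C,px,z):
    K,Rc,c=C; d=Rc@np.linalg.inv(K)@np.array([px[0],px[1],1.]); return c+d*(z-c[2])/d[2]
def w2px(C,p):
    K,Rc,c=C; q=K@(Rc.T@(np.array(p)-c)); return q[:2]/q[2]
E
python3 - <<'E'
from h import *
s=bot.read_state(); print(s["clock"],s["ee_pos"],toolR(s).round(3),s["opening"],bot.hold_point_z)
a=vision.snapshot("scene"); b=vision.snapshot("top")
cv2.imwrite("pics/scene.png",a); cv2.imwrite("pics/top.png",cv2.resize(b,(800,600)))
print(cam("top"))
E
```

```text
0.0 [0.21381516 0.47904388 0.23067   ] [[-0.001 -0.913  0.408]
 [-0.001  0.408  0.913]
 [-1.    -0.    -0.001]] 0.08571914793807763 0.0187
(array([[380.38247732,   0.        , 255.3009032 ],
       [  0.        , 380.38247732, 196.26034746],
       [  0.        ,   0.        ,   1.        ]]), array([[ 0.0215806 , -0.9943093 ,  0.10432306],
       [-0.99954913, -0.02363697, -0.01851546],
       [ 0.02087598, -0.10387645, -0.9943711 ]]), array([ 0.41787839, -0.00341376,  1.0222511 ]))
```

View pics/top.png

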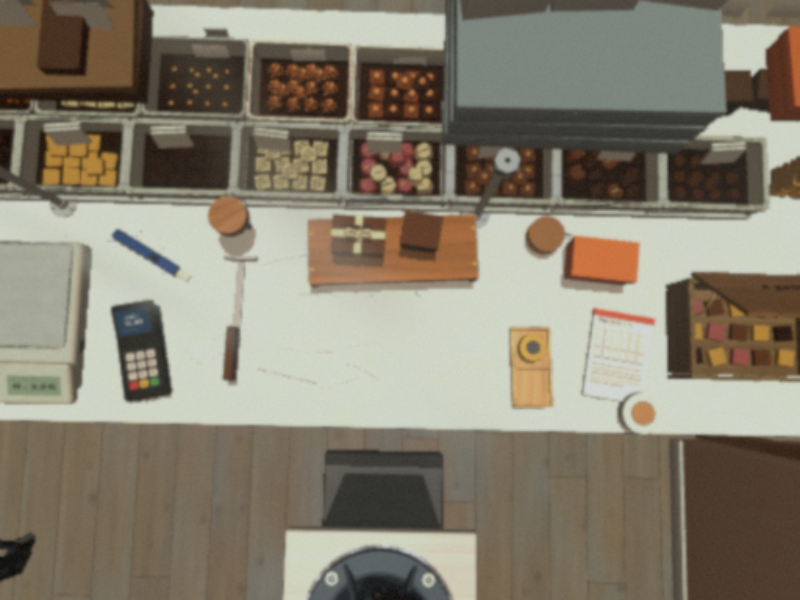

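View pics/scene.png

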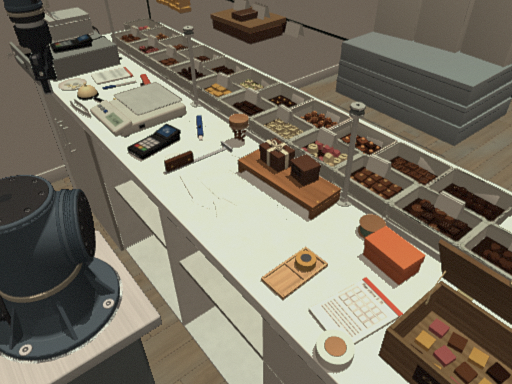

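```bash
python3 - <<'E'
from h import *
b=vision.snapshot("top")
cv2.imwrite("pics/crop.png",cv2.resize(b[130:266,135:325],None,fx=4,fy=4,interpolation=cv2.INTER_CUBIC))
E
```

```text
(no output)
```

View pics/crop.png

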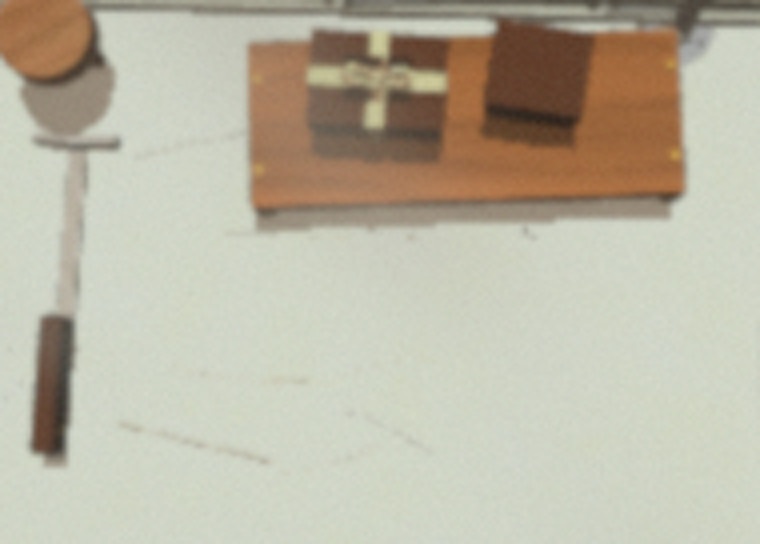

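```bash
python3 - <<'E'
from h import *
C=cam("top")
c=lambda u,v,z: px2w(C,(135+(u+.5)/4-.5,130+(v+.5)/4-.5),z)
P=[c(*p,.044) for p in [(249,43),(679,30),(684,190),(254,208)]]
for p in P: print(p.round(4))
print("stand",np.mean(P,0).round(4))
y=((P[0]-P[1])+(P[3]-P[2])); print("yaw stand",np.arctan2(-y[0],y[1]), np.linalg.norm(y)/2, np.linalg.norm(P[0]-P[3]),np.linalg.norm(P[1]-P[2]))
h=c(77,142,.014); print("head",h.round(4), c(35,138,.014).round(4),c(119,142,.014).round(4)); print("strip",c(75,160,.004),c(66,312,.004))
for p in [(41,317),(73,318),(65,455),(32,452)]: print("grip",c(*p,.04).round(4),c(*p,.004).round(4))
T=[px2w(C,((u+.5)*.64-.5,(v+.5)*.64-.5),.01) for u,v in [(510,328),(549,327),(552,406),(512,408)]]
print("tray",np.round(T,4),np.mean(T,0).round(4)); x=T[0]-T[3]+T[1]-T[2]; print(np.arctan2(x[1],x[0]))
s=bot.read_state();print(cam("wrist",s)[2], vision.camera_info("wrist"))
E
```

```text
[0.6639 0.1345 0.044 ]
[ 0.6803 -0.1476  0.044 ]
[ 0.5738 -0.1517  0.044 ]
[0.5551 0.1272 0.044 ]
stand [ 0.6183 -0.0094  0.044 ]
yaw stand 0.06239748187543526 0.28106785270599727 0.10911851414334853 0.10659454091461908
head [0.6009 0.2508 0.014 ] [0.6029 0.2788 0.014 ] [0.6016 0.2228 0.014 ]
strip [0.59037276 0.25402356 0.004     ] [0.48761561 0.25493331 0.004     ]
grip [0.4816 0.2616 0.04  ] [0.4839 0.2713 0.004 ]
grip [0.4814 0.2411 0.04  ] [0.4837 0.2501 0.004 ]
grip [0.3939 0.2419 0.04  ] [0.393  0.2509 0.004 ]
grip [0.3953 0.2629 0.04  ] [0.3945 0.2726 0.004 ]
tray [[ 0.4923 -0.2129  0.01  ]
 [ 0.4956 -0.28    0.01  ]
 [ 0.3617 -0.2845  0.01  ]
 [ 0.357  -0.2165  0.01  ]] [ 0.4266 -0.2485  0.01  ]
0.030263906521993445
[0.14339896 0.50983505 0.37397817] {'camera_matrix': array([[333.31030181,   0.        , 256.68223494],
       [  0.        , 333.31030181, 195.29549982],
       [  0.        ,   0.        ,   1.        ]]), 'mount': array([[-6.36816401e-05, -3.01706343e-01,  9.53400901e-01,
        -1.43151305e-01],
       [-1.45825910e-04, -9.53400890e-01, -3.01706350e-01,
         7.68466520e-02],
       [ 9.99999987e-01, -1.58243709e-04,  1.67175303e-05,
        -8.50869700e-04],
       [ 0.00000000e+00,  0.00000000e+00,  0.00000000e+00,
         1.00000000e+00]])}
```

Top view: the stand board's corners are at crop (249,43)–(684,190). The rake head is at (77,142) and its grip runs from (52,317) to (48,455). The tray is right of the stand, at about (531,367) in the 800 px picture. I'll go above the rake grip.

```bash
python3 -m crank '[[0,[0,0,0],-0.14],[0,[0,0,0],-0.14],[0,[0,0,0],-0.14],[0,[20,-45,-45],0],[0,[20,-45,-45],0],[0,[20,-45,-45],0],[0,[20,-45,-45],0],[0,[20,-40,-40],0],[0,[0,0,0],0]]' 60; python3 - <<'E'
from h import *
s=bot.read_state(); print(s["ee_pos"],toolR(s).round(3),s["ft_force"])
b=vision.snapshot("wrist"); cv2.imwrite("pics/w1.png",b)
C=cam("wrist",s)
for p in [(.437,.254,.04),(.482,.262,.04),(.482,.246,.04),(.392,.262,.04)]: print(w2px(C,p))
E
```

```text
clock: 1.27
ee_pos: [0.4304, 0.2689, 0.1315]
tool_rot: [-0.495, 0.505, -0.496, -0.505]
ft_force: [-0.5, -0.1, 0.4]
opening: 0.0854
[0.43036125 0.26890441 0.13153293] [[-0.001 -1.    -0.018]
 [-0.001 -0.018  1.   ]
 [-1.     0.001 -0.001]] [-0.53169683 -0.07619558  0.3988997 ]
[237.94425923 207.35079907]
[248.02602959 261.38467746]
[227.7116202 261.0390259]
[249.34879071 147.51393088]
```

View pics/w1.png

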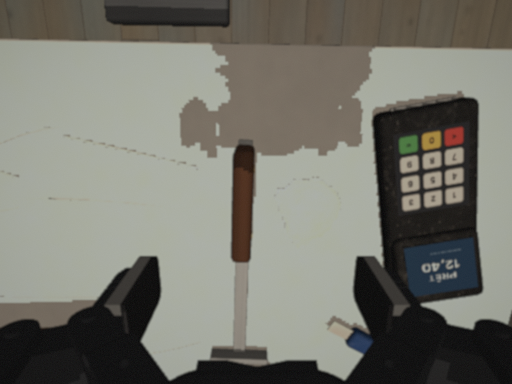

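The wrist picture shows the grip from (244,147) to (241,262) and the head near (239,352).

```bash
python3 - <<'E'
from h import *
s=bot.read_state();C=cam("wrist",s);R_=toolR(s);e=s["ee_pos"]
a=px2w(C,(243.5,147),.04);b=px2w(C,(241,261.5),.04);h=px2w(C,(239,348),.014);print(a,b,h)
m=(a+b)/2; d=b-a; print(m,np.arctan2(d[1],d[0]),np.arctan2(*(h-m)[[1,0]]),np.arctan2(-R_[0,2],R_[1,2]))
t=np.array([m[0],m[1],.009]); print(R_.T@(t-e)*1000)
E
```

```text
[0.39104874 0.25923512 0.04      ] [0.48182918 0.25795969 0.04      ] [0.58919093 0.25543958 0.014     ]
[0.43643896 0.2585974  0.04      ] -0.01404868076701358 -0.020669927644855098 0.01975284693490039
[123.2547469   -6.78825519 -11.75568568]
```

```bash
python3 -m crank '[[0,[0,-7,-12],0.035],[0,[45,0,0],0],[0,[45,0,0],0],[0,[30,0,0],0],[0,[3,0,0],0],[0.4,[0,0,0],0],[0.8,[0,0,0],0],[1,[0,0,0],0],[1,[0,0,0],0],[1,[0,0,0],0]]' 100; python3 -c "
from h import *
s=bot.read_state(); print(s['ee_pos'],toolR(s).round(3),s['ft_force'],s['opening'])"
```

```text
clock: 2.58
ee_pos: [0.4393, 0.264, 0.0142]
tool_rot: [0.508, -0.497, 0.499, 0.495]
ft_force: [-1.1, 0.5, -1.7]
opening: 0.0141
[0.43932696 0.26396256 0.01424304] [[ 0.01  -1.     0.014]
 [ 0.006  0.015  1.   ]
 [-1.    -0.01   0.007]] [-1.05567144  0.52813211 -1.66845309] 0.014137034042749904
```

```bash
python3 -m crank '[[1,[-5,0,0],0],[1,[-15,10,0],0],[1,[-15,40,-10],0],[1,[0,40,-40],-0.05],[1,[0,15,-60],0],[1,[0,0,-40],0],[1,[0,0,-20],0],[1,[0,0,0],0],[1,[0,0,0],0]]' 100; python3 - <<'E'
from h import *
s=bot.read_state(); print(s['ee_pos'],toolR(s).round(3),s['ft_force'],s['opening'])
b=vision.snapshot("top")
C=cam("top"); h=s['ee_pos']-toolR(s)[:,1]*.162+[0,0,.0]; u=w2px(C,h); print(u)
cv2.imwrite("pics/crop2.png",cv2.resize(b[130:266,135:325],None,fx=4,fy=4,interpolation=cv2.INTER_CUBIC)); print((u-[135,130]+.5)*4)
E
```

```text
clock: 3.7
ee_pos: [0.3317, 0.0922, 0.053]
tool_rot: [-0.496, 0.511, -0.484, -0.508]
ft_force: [0.0, 1.6, -1.0]
opening: 0.0142
[0.33169283 0.09217784 0.05303266] [[ 0.015 -0.999 -0.039]
 [ 0.009 -0.039  0.999]
 [-1.    -0.015  0.009]] [ 0.04318839  1.56277732 -0.96999582] 0.014173474427718102
[207.94837533 205.21522636]
[293.7935013  302.86090543]
```

View pics/crop2.png

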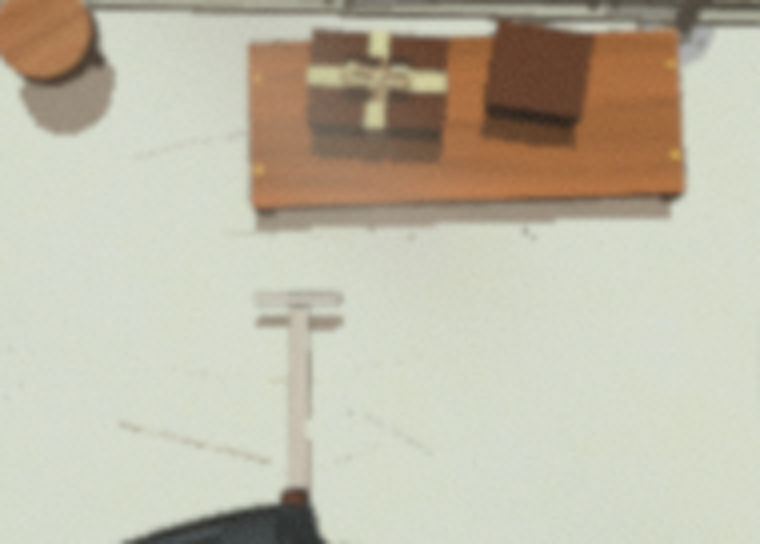

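The head shows at crop (298,299), within 3 mm of where the model puts it. I'll write a stand-frame helper next.

```bash
cat >> h.py <<'E'
YS=0.0624; SX=np.array([np.cos(YS),np.sin(YS),0]); SY=np.array([-np.sin(YS),np.cos(YS),0]); SO=np.array([.6183,-.0094,0])
def st(tx=None,ty=None,z=.016):
    s=bot.read_state(); Rt=toolR(s); e=np.array(s["ee_pos"])
    h=e-Rt[:,1]*.1645-Rt[:,2]*.0025; d=h-SO; x,y=d@SX*1e3,d@SY*1e3
    yaw=np.arctan2(-Rt[0,2],Rt[1,2]); f=np.array(s["ft_force"])
    print("t %.2f head st x %.1f y %.1f tcpz %.4f yawerr %.4f headrise %.1f F stand"%(s["clock"],x,y,e[2],yaw-YS,-Rt[2,1]*164.5),np.round([f@SX,f@SY,f[2]],2),"open %.4f"%s["opening"])
    if tx is not None: print("tool shift",(Rt.T@((tx-x)*SX/1e3+(ty-y)*SY/1e3+[0,0,z-e[2]])*1e3).round(1),"turn %.3f"%(yaw-YS))
if __name__=="__main__":
    import sys; st(*map(float,sys.argv[1:]))
E
python3 h.py -80 95 .016
```

```text
t 3.75 head st x -115.3 y 113.1 tcpz 0.0530 yawerr -0.0227 headrise 2.5 F stand [ 0.18 -0.08 -1.05] open 0.0142
tool shift [ 37.3 -35.2 -17.6] turn -0.023
```

```bash
python3 -m crank '[[1,[10,0,-15],-0.023],[1,[15,-20,-3],0],[1,[12,-15,0],0],[1,[0,0,0],0],[1,[0,0,0],0]]'>/dev/null; python3 h.py 30 95 .016
```

```text
t 4.38 head st x -78.9 y 103.9 tcpz 0.0161 yawerr 0.0075 headrise 2.5 F stand [ 1.24 -0.03 -0.43] open 0.0140
tool shift [   1.7 -108.8   -9.7] turn 0.008
```

```bash
python3 -m crank '[[1,[0,0,-6],0.008],[1,[0,0,-4],0],[1,[0,0,0],0],[1,[0,0,0],0]]'>/dev/null; python3 h.py 30 95 .016; python3 -m crank '[[1,[0,-10,0],0],[1,[0,-10,0],0],[1,[0,-10,0],0],[1,[0,0,0],0]]'>/dev/null; python3 h.py 30 95 .016
```

```text
t 4.88 head st x -79.6 y 92.2 tcpz 0.0170 yawerr -0.0005 headrise 2.7 F stand [-0.06 -0.87 -1.58] open 0.0141
tool shift [   2.8 -109.6    2.9] turn -0.000
t 5.38 head st x -46.4 y 92.3 tcpz 0.0177 yawerr -0.0004 headrise 2.9 F stand [ 0.06 -0.05 -1.13] open 0.0143
tool shift [  3.1 -76.3   2.7] turn -0.000
```

```bash
python3 -m crank '[[1,[2,-8,1],0],[1,[0,-10,1],0],[1,[0,-10,0],0],[1,[0,0,0],0],[1,[0,0,0],0]]'>/dev/null; python3 h.py 30 95 .015;  python3 -m crank '[[1,[0,-10,0],0],[1,[0,-10,0],0],[1,[1,-12,0],0],[1,[0,-12,0],0],[1,[0,0,0],0],[1,[0,0,0],0]]'>/dev/null; python3 h.py 30 95 .015
```

```text
t 6.00 head st x -16.7 y 94.5 tcpz 0.0157 yawerr -0.0004 headrise 2.7 F stand [-1.05 -0.14 -1.3 ] open 0.0138
tool shift [  1.5 -46.7   0.6] turn -0.000
t 6.75 head st x 30.6 y 94.4 tcpz 0.0153 yawerr -0.0005 headrise 2.7 F stand [-0.36 -0.   -1.4 ] open 0.0146
tool shift [0.3 0.6 0.6] turn -0.000
```

```bash
cat > g.py <<'E'
import sys
from h import *
s=bot.read_state(); t=np.array(s["torque"]); st(); print("   Mz %.3f"%t[2])
f=np.array(s["ft_force"]); sys.exit(int(abs(f@SY)>float(sys.argv[1]) or abs(t[2])>float(sys.argv[2])))
E
for i in 1; do python3 -m crank '[[1,[0,0,-3],0],[1,[0,0,-6],0],[1,[0,0,-6],0],[1,[0,0,0],0]]'>/dev/null; python3 g.py 9 9
python3 -m crank '[[1,[0,0,0],0]]'>/dev/null; python3 g.py 9 9
python3 -m crank '[[1,[0,0,0],0]]'>/dev/null; python3 g.py 9 9
python3 -m crank '[[1,[0,0,-2],0]]'>/dev/null; python3 g.py 9 9
python3 -m crank '[[1,[0,0,-2],0]]'>/dev/null; python3 g.py 9 9; done
```

```text
t 7.25 head st x 29.5 y 78.1 tcpz 0.0152 yawerr -0.0004 headrise 2.6 F stand [ 0.47  0.21 -1.18] open 0.0144
   Mz 0.020
t 7.38 head st x 29.5 y 77.9 tcpz 0.0152 yawerr -0.0009 headrise 2.6 F stand [-0.5  -0.1  -0.87] open 0.0141
   Mz 0.017
t 7.50 head st x 29.5 y 77.9 tcpz 0.0152 yawerr -0.0009 headrise 2.6 F stand [ 0.16 -0.21 -1.58] open 0.0139
   Mz 0.028
t 7.62 head st x 29.5 y 76.1 tcpz 0.0152 yawerr -0.0005 headrise 2.6 F stand [ 0.03 -0.47 -1.28] open 0.0145
   Mz 0.036
t 7.75 head st x 29.5 y 74.1 tcpz 0.0152 yawerr -0.0003 headrise 2.6 F stand [ 0.27  0.41 -1.16] open 0.0140
   Mz 0.032
```

```bash
python3 -m crank '[[1,[0,0,-2],0],[1,[0,0,-2],0]]'>/dev/null; python3 g.py 1.8 .08 || exit
python3 -m crank '[[1,[0,0,-2],0],[1,[0,0,-2],0]]'>/dev/null; python3 g.py 1.8 .08 || exit
python3 -m crank '[[1,[0,0,-2],0],[1,[0,0,-2],0]]'>/dev/null; python3 g.py 1.8 .08 || exit
python3 -m crank '[[1,[0,0,-2],0],[1,[0,0,-2],0]]'>/dev/null; python3 g.py 1.8 .08 || exit
python3 -m crank '[[1,[0,0,-2],0],[1,[0,0,-2],0]]'>/dev/null; python3 g.py 1.8 .08 || exit
python3 -m crank '[[1,[0,0,-2],0],[1,[0,0,-2],0]]'>/dev/null; python3 g.py 1.8 .08 || exit
python3 -m crank '[[1,[0,0,-2],0],[1,[0,0,-2],0]]'>/dev/null; python3 g.py 1.8 .08 || exit
python3 -m crank '[[1,[0,0,-2],0],[1,[0,0,-2],0]]'>/dev/null; python3 g.py 1.8 .08 || exit
python3 -m crank '[[1,[0,0,-2],0],[1,[0,0,-2],0]]'>/dev/null; python3 g.py 1.8 .08 || exit
python3 -m crank '[[1,[0,0,-2],0],[1,[0,0,-2],0]]'>/dev/null; python3 g.py 1.8 .08 || exit
python3 -m crank '[[1,[0,0,-2],0],[1,[0,0,-2],0]]'>/dev/null; python3 g.py 1.8 .08 || exit
python3 -m crank '[[1,[0,0,-2],0],[1,[0,0,-2],0]]'>/dev/null; python3 g.py 1.8 .08 || exit
```

```text
t 8.00 head st x 29.6 y 69.9 tcpz 0.0152 yawerr -0.0002 headrise 2.6 F stand [ 0.36 -0.48 -1.44] open 0.0140
   Mz -0.006
t 8.25 head st x 29.5 y 65.5 tcpz 0.0151 yawerr -0.0003 headrise 2.6 F stand [ 0.15  0.67 -1.39] open 0.0141
   Mz 0.013
t 8.50 head st x 29.5 y 61.2 tcpz 0.0150 yawerr -0.0004 headrise 2.6 F stand [ 1.14  0.38 -0.51] open 0.0145
   Mz -0.003
t 8.75 head st x 29.5 y 56.9 tcpz 0.0150 yawerr -0.0003 headrise 2.6 F stand [-0.68 -0.08 -1.04] open 0.0145
   Mz -0.020
t 9.00 head st x 29.5 y 52.6 tcpz 0.0150 yawerr -0.0003 headrise 2.6 F stand [-0.17 -0.76 -1.47] open 0.0143
   Mz -0.012
t 9.25 head st x 29.5 y 48.3 tcpz 0.0149 yawerr -0.0004 headrise 2.6 F stand [-0.14 -0.36 -2.03] open 0.0144
   Mz -0.057
t 9.50 head st x 29.5 y 44.0 tcpz 0.0149 yawerr -0.0003 headrise 2.6 F stand [ 0.38 -0.38 -0.79] open 0.0141
   Mz -0.015
t 9.75 head st x 29.5 y 39.7 tcpz 0.0149 yawerr -0.0004 headrise 2.6 F stand [ 0.1   0.46 -0.71] open 0.0144
   Mz -0.025
t 10.00 head st x 29.5 y 35.5 tcpz 0.0148 yawerr -0.0003 headrise 2.6 F stand [ 0.04 -0.26 -0.03] open 0.0140
   Mz 0.007
t 10.25 head st x 29.5 y 31.2 tcpz 0.0148 yawerr -0.0003 headrise 2.6 F stand [-0.24  0.23 -1.34] open 0.0144
   Mz 0.074
t 10.50 head st x 29.4 y 29.1 tcpz 0.0147 yawerr 0.0024 headrise 2.6 F stand [-0.46  8.09 -1.92] open 0.0138
   Mz 0.993
```

```bash
python3 -m crank '[[1,[0,0,5],0],[1,[0,0,15],0],[1,[0,0,15],0],[1,[0,0,15],0],[1,[0,0,0],0],[1,[0,0,0],0]]'>/dev/null; python3 g.py 9 9; python3 h.py -85 85 .016
```

```text
t 11.25 head st x 29.3 y 82.9 tcpz 0.0155 yawerr 0.0030 headrise 2.6 F stand [-0.33 -0.51 -0.86] open 0.0146
   Mz 0.012
t 11.25 head st x 29.3 y 82.9 tcpz 0.0155 yawerr 0.0030 headrise 2.6 F stand [-0.33 -0.51 -0.86] open 0.0146
tool shift [ -2.3 114.3   2.5] turn 0.003
```

```bash
python3 -m crank '[[1,[0,15,1],0.003],[1,[0,25,0],0],[1,[0,25,0],0],[1,[0,25,0],0],[1,[0,25,0],0],[1,[0,10,0],0],[1,[0,0,-40],0],[1,[0,0,-45],0],[1,[0,0,-45],0],[1,[0,0,-40],0],[1,[0,0,0],0],[1,[0,0,0],0]]'>/dev/null; python3 g.py 9 9; python3 h.py -80 -95 .016; python3 - <<'E'
from h import *
s=bot.read_state(); b=vision.snapshot("top"); C=cam("top"); Rt=toolR(s)
h=s['ee_pos']-Rt[:,1]*.1645-Rt[:,2]*.0025; h[2]=.0175; u=w2px(C,h); print((u-[185,130]+.5)*4)
p=SO-.055*SX; print([((w2px(C,SO+x*SX+y*SY+[0,0,.044])-[185,130]+.5)*4).round(1) for x,y in [(-.055,-.142),(-.055,.142)]])
cv2.imwrite("pics/crop3.png",cv2.resize(b[130:266,185:375],None,fx=4,fy=4,interpolation=cv2.INTER_CUBIC))
E
```

```text
t 12.75 head st x -102.0 y -90.5 tcpz 0.0145 yawerr -0.0037 headrise 4.8 F stand [ 0.81  0.96 -0.29] open 0.0141
   Mz -0.045
t 12.75 head st x -102.0 y -90.5 tcpz 0.0145 yawerr -0.0037 headrise 4.8 F stand [ 0.81  0.96 -0.29] open 0.0141
tool shift [ -0.9 -22.   -4.4] turn -0.004
[409.3445467  271.71902624]
[array([488.8, 192.9]), array([ 51.8, 209.2])]
```

View pics/crop3.png

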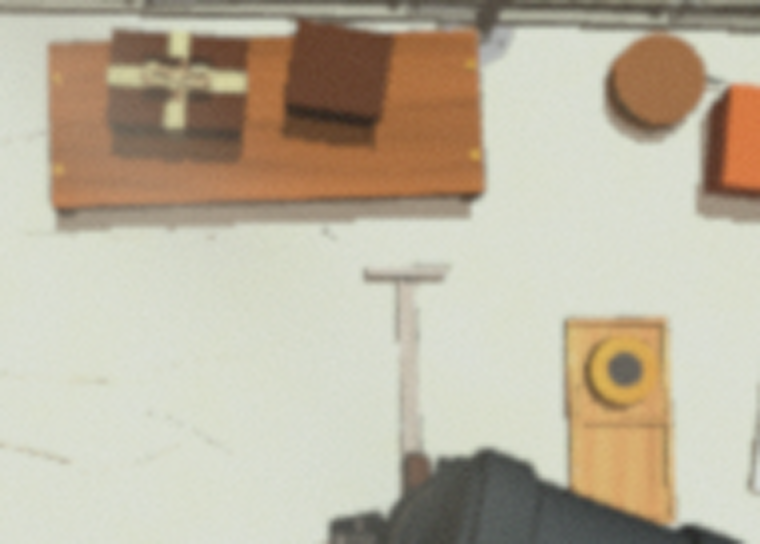

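Crop 3 shows the head at (406,273), clear in front of the mouth's right part. The gift boxes haven't moved. I'll insert the rake on the right.

```bash
python3 -m crank '[[1,[-1,-10,-2],-0.004],[1,[0,-12,0],0],[1,[0,-12,0],0],[1,[0,-12,0],0],[1,[0,-12,0],0],[1,[0,0,0],0],[1,[0,0,0],0]]'>/dev/null; python3 g.py 9 .15 || exit; python3 h.py 30 -91 .015;  python3 -m crank '[[1,[0,-12,0],0],[1,[0,-12,0],0],[1,[0,-12,0],0],[1,[0,-12,0],0],[1,[0,-12,0],0],[1,[0,0,0],0],[1,[0,0,0],0]]'>/dev/null; python3 h.py 29 -91 .015
```

```text
t 13.68 head st x -40.3 y -88.8 tcpz 0.0162 yawerr 0.0050 headrise 4.4 F stand [-0.73  0.34 -0.93] open 0.0144
   Mz -0.004
t 13.68 head st x -40.3 y -88.8 tcpz 0.0162 yawerr 0.0050 headrise 4.4 F stand [-0.73  0.34 -0.93] open 0.0144
tool shift [  3.  -70.2  -2.5] turn 0.005
t 14.55 head st x 23.9 y -88.7 tcpz 0.0178 yawerr 0.0046 headrise 4.4 F stand [ 0.75 -0.42 -0.97] open 0.0143
tool shift [ 2.9 -5.  -2.4] turn 0.005
```

```bash
python3 -m crank '[[1,[2,-4,0],0.005],[1,[1,-1,0],0],[1,[0,0,8],0],[1,[0,0,8],0],[1,[0,0,8],0],[1,[0,0,0],0]]'>/dev/null; python3 g.py 1.8 .15 || exit
python3 -m crank '[[1,[0,0,2],0],[1,[0,0,2],0]]'>/dev/null; python3 g.py 1.8 .08 || exit
python3 -m crank '[[1,[0,0,2],0],[1,[0,0,2],0]]'>/dev/null; python3 g.py 1.8 .07 || exit
python3 -m crank '[[1,[0,0,2],0],[1,[0,0,2],0]]'>/dev/null; python3 g.py 1.8 .07 || exit
python3 -m crank '[[1,[0,0,2],0],[1,[0,0,2],0]]'>/dev/null; python3 g.py 1.8 .07 || exit
python3 -m crank '[[1,[0,0,2],0],[1,[0,0,2],0]]'>/dev/null; python3 g.py 1.8 .07 || exit
python3 -m crank '[[1,[0,0,2],0],[1,[0,0,2],0]]'>/dev/null; python3 g.py 1.8 .07 || exit
python3 -m crank '[[1,[0,0,2],0],[1,[0,0,2],0]]'>/dev/null; python3 g.py 1.8 .07 || exit
```

```text
t 15.30 head st x 28.1 y -63.4 tcpz 0.0153 yawerr -0.0009 headrise 4.2 F stand [-0.07 -0.09 -0.96] open 0.0146
   Mz 0.050
t 15.55 head st x 28.2 y -59.2 tcpz 0.0155 yawerr -0.0007 headrise 4.3 F stand [-0.75 -0.04 -0.51] open 0.0141
   Mz -0.013
t 15.80 head st x 28.2 y -55.1 tcpz 0.0156 yawerr -0.0011 headrise 4.2 F stand [-0.   -0.88 -0.87] open 0.0142
   Mz 0.082
```

```bash
python3 -m crank '[[1,[0,0,2],0]]'>/dev/null; python3 g.py 1.8 .1 || exit
python3 -m crank '[[1,[0,0,2],0]]'>/dev/null; python3 g.py 1.8 .1 || exit
python3 -m crank '[[1,[0,0,2],0]]'>/dev/null; python3 g.py 1.8 .1 || exit
python3 -m crank '[[1,[0,0,2],0]]'>/dev/null; python3 g.py 1.8 .08 || exit
python3 -m crank '[[1,[0,0,2],0]]'>/dev/null; python3 g.py 1.8 .08 || exit
python3 -m crank '[[1,[0,0,2],0]]'>/dev/null; python3 g.py 1.8 .08 || exit
python3 -m crank '[[1,[0,0,2],0]]'>/dev/null; python3 g.py 1.8 .08 || exit
python3 -m crank '[[1,[0,0,2],0]]'>/dev/null; python3 g.py 1.8 .08 || exit
python3 -m crank '[[1,[0,0,2],0]]'>/dev/null; python3 g.py 1.8 .08 || exit
```

```text
t 15.93 head st x 28.2 y -53.1 tcpz 0.0156 yawerr -0.0012 headrise 4.2 F stand [-0.07  0.2  -0.89] open 0.0143
   Mz -0.023
t 16.05 head st x 28.2 y -51.0 tcpz 0.0157 yawerr -0.0012 headrise 4.3 F stand [ 0.25  0.01 -1.39] open 0.0143
   Mz -0.022
t 16.18 head st x 28.2 y -48.9 tcpz 0.0157 yawerr -0.0013 headrise 4.2 F stand [-0.16 -0.15 -1.69] open 0.0143
   Mz -0.012
t 16.30 head st x 28.2 y -46.7 tcpz 0.0157 yawerr -0.0012 headrise 4.2 F stand [-0.56 -0.71 -1.84] open 0.0143
   Mz -0.017
t 16.43 head st x 28.2 y -44.6 tcpz 0.0158 yawerr -0.0013 headrise 4.2 F stand [ 0.69 -0.13 -1.76] open 0.0140
   Mz 0.007
t 16.55 head st x 28.2 y -42.4 tcpz 0.0158 yawerr -0.0012 headrise 4.2 F stand [ 0.41  0.06 -1.6 ] open 0.0144
   Mz 0.012
t 16.68 head st x 28.2 y -40.3 tcpz 0.0159 yawerr -0.0012 headrise 4.2 F stand [-0.42  0.65 -1.31] open 0.0143
   Mz -0.042
t 16.80 head st x 28.2 y -38.3 tcpz 0.0159 yawerr -0.0014 headrise 4.3 F stand [-0.28 -0.19 -0.92] open 0.0138
   Mz -0.075
t 16.93 head st x 28.2 y -36.2 tcpz 0.0160 yawerr -0.0015 headrise 4.2 F stand [ 0.29 -1.61 -1.43] open 0.0143
   Mz -0.108
```

```bash
python3 -m crank '[[1,[0,0,1],0],[1,[0,4,0],0],[1,[0,5,0],0],[1,[0,5,0],0]]'>/dev/null; python3 g.py 3 .25 || exit
python3 -m crank '[[1,[0,5,0],0],[1,[0,6,0],0],[1,[0,6,0],0]]'>/dev/null; python3 g.py 3 .25 || exit
python3 -m crank '[[1,[0,6,0],0],[1,[0,6,0],0],[1,[0,6,0],0]]'>/dev/null; python3 g.py 3 .25 || exit
python3 -m crank '[[1,[0,6,0],0],[1,[0,6,0],0],[1,[0,6,0],0]]'>/dev/null; python3 g.py 3 .25 || exit
python3 -m crank '[[1,[0,6,0],0],[1,[0,6,0],0],[1,[0,6,0],0],[1,[0,6,0],0]]'>/dev/null; python3 g.py 3 .25
```

```text
t 17.43 head st x 13.5 y -34.9 tcpz 0.0156 yawerr -0.0012 headrise 4.3 F stand [-0.67  0.41 -1.06] open 0.0141
   Mz -0.013
t 17.80 head st x -4.6 y -34.9 tcpz 0.0153 yawerr -0.0013 headrise 4.4 F stand [ 0.78  0.2  -1.7 ] open 0.0141
   Mz 0.004
t 18.18 head st x -23.5 y -34.9 tcpz 0.0150 yawerr -0.0012 headrise 4.5 F stand [ 0.33 -0.13  0.12] open 0.0141
   Mz -0.051
t 18.55 head st x -42.1 y -35.0 tcpz 0.0148 yawerr -0.0011 headrise 4.7 F stand [1.82 0.23 2.13] open 0.0142
   Mz -0.088
t 19.05 head st x -66.1 y -35.2 tcpz 0.0147 yawerr -0.0010 headrise 5.2 F stand [3.01 0.68 2.51] open 0.0147
   Mz -0.022
```

```bash
python3 -m crank '[[1,[-2,6,0],0],[1,[0,8,0],0],[1,[0,8,0],0],[1,[0,6,0],0],[1,[0,0,0],0],[1,[0,0,0],0]]'>/dev/null; python3 g.py 9 9; python3 - <<'E'
from h import *
b=vision.snapshot("top")
cv2.imwrite("pics/crop4.png",cv2.resize(b[130:266,185:375],None,fx=4,fy=4,interpolation=cv2.INTER_CUBIC))
E
```

```text
t 19.80 head st x -99.2 y -34.8 tcpz 0.0151 yawerr -0.0014 headrise 4.5 F stand [-0.09 -0.37 -0.75] open 0.0143
   Mz -0.038
```

View pics/crop4.png

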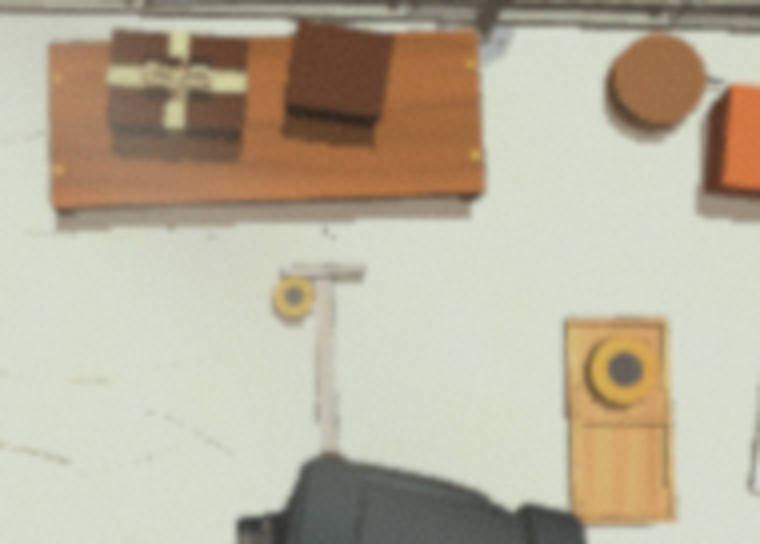

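Crop 4 shows the weight at (294,297), out in front and in the crook of the rake. Nothing else has moved. Next I'll slide the rake right, lay it down and release it.

```bash
python3 -m crank '[[1,[-2,-8,0],0],[1,[0,0,-20],0],[1,[0,0,-30],0],[1,[0,0,-10],0],[1,[0,0,0],0],[1,[2,0,0],0],[1,[1,0,0],0],[1,[0,0,0],0]]'>/dev/null; python3 g.py 9 9; python3 -m crank '[[0.6,[0,0,0],0],[0.3,[0,0,0],0],[0,[0,0,0],0],[0,[0,0,0],0],[0,[-20,0,0],0],[0,[-50,0,0],0],[0,[-50,0,0],0],[0,[0,0,0],0]]'; python3 - <<'E'
from h import *
C=cam("top"); w=px2w(C,(185+(294+.5)/4-.5,130+(297+.5)/4-.5),.02)
T=[px2w(C,(185+(u+.5)/4-.5,130+(v+.5)/4-.5),.01) for u,v in [(567,318),(666,318),(675,522),(572,524)]]
print("weight",w,"tray",np.round(T,4),np.mean(T,0))
s=bot.read_state(); Rt=toolR(s); print(Rt.round(3),Rt.T@(w-s['ee_pos'])*1000)
E
```

```text
t 20.85 head st x -87.7 y -95.3 tcpz 0.0143 yawerr 0.0008 headrise 4.7 F stand [-3.22 -2.63  6.91] open 0.0149
   Mz 0.111
clock: 21.85
ee_pos: [0.3685, -0.1186, 0.137]
tool_rot: [-0.495, 0.517, -0.471, -0.515]
ft_force: [0.4, -0.8, -0.0]
opening: 0.0851
weight [ 0.50296277 -0.02998128  0.02      ] tray [[ 0.494  -0.2133  0.01  ]
 [ 0.4955 -0.2799  0.01  ]
 [ 0.3605 -0.2852  0.01  ]
 [ 0.3578 -0.2169  0.01  ]] [ 0.42694835 -0.24882082  0.01      ]
[[ 0.025 -0.998 -0.065]
 [ 0.023 -0.065  0.998]
 [-0.999 -0.026  0.021]] [ 122.38108672 -136.77615653   77.1831756 ]
```

```bash
python3 -m crank '[[0,[0,-45,25],0],[0,[0,-45,25],0],[0,[0,-40,25],0],[0,[10,-10,4],0],[0,[0,0,0],0],[0,[0,0,0],0]]'; python3 - <<'E'
from h import *
s=bot.read_state(); b=vision.snapshot("wrist"); cv2.imwrite("pics/w2.png",b)
C=cam("wrist",s); print(w2px(C,(.503,-.030,.02)))
hsv=cv2.cvtColor(b,cv2.COLOR_BGR2HSV); m=cv2.inRange(hsv,(15,90,80),(35,255,255))
n,l,S,c=cv2.connectedComponentsWithStats(m)
for i in range(1,n):
    if S[i,4]>60: print(S[i],c[i],px2w(C,c[i],.02))
E
```

```text
clock: 22.6
ee_pos: [0.5037, -0.029, 0.1278]
tool_rot: [0.495, -0.515, 0.474, 0.516]
ft_force: [0.1, -0.1, 0.4]
opening: 0.0857
[253.63541794 188.98414466]
[   0   64   21   99 1127] [  6.78083407 127.6663709 ] [ 0.46611283 -0.21215317  0.02      ]
[237 173  34  34 699] [253.15593705 189.19313305] [ 0.50319252 -0.03036577  0.02      ]
```

View pics/w2.png

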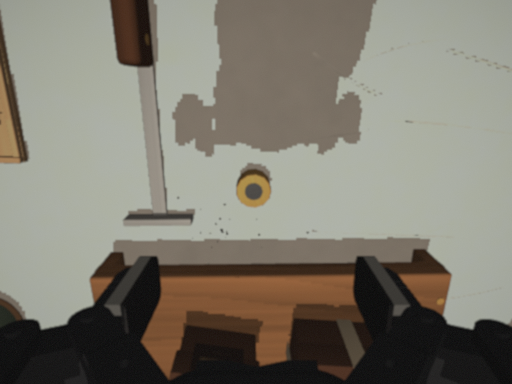

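```bash
python3 -m crank '[[0.25,[45,0,-4],0],[0.25,[45,0,0],0],[0.25,[15,0,0],0],[0.25,[0,0,0],0]]' 40; python3 - <<'E'
from h import *
s=bot.read_state(); Rt=toolR(s); print(Rt.round(3),Rt.T@(np.array([.5032,-.0304,.003])-s['ee_pos'])*1000)
E
```

```text
clock: 23.15
ee_pos: [0.5042, -0.0338, 0.0224]
tool_rot: [-0.497, 0.514, -0.474, -0.513]
ft_force: [-0.4, -0.1, 0.2]
opening: 0.0639
[[ 0.023 -0.998 -0.057]
 [ 0.022 -0.056  0.998]
 [-1.    -0.024  0.021]] [19.41771432  1.2844879   3.0148217 ]
```

```bash
python3 -m crank '[[0.25,[10,1,3],0],[0.25,[9,0,0],0],[0.25,[0,0,0],0],[0.6,[0,0,0],0],[0.9,[0,0,0],0],[1,[0,0,0],0],[1,[0,0,0],0]]' 40;  python3 -m crank '[[1,[-10,0,0],0],[1,[-30,0,0],0],[1,[-50,0,0],0],[1,[0,0,0],0]]'; python3 - <<'E'
from h import *
s=bot.read_state(); Rt=toolR(s); t=np.array([.4269,-.2488,0])-.033*np.array([np.cos(.03),np.sin(.03),0]); print("slot",t)
t[2]=.02; print(Rt.T@(t-s['ee_pos'])*1000,np.arctan2(-Rt[0,2],Rt[1,2]))
E
```

```text
clock: 24.02
ee_pos: [0.5047, -0.0309, 0.0053]
tool_rot: [-0.498, 0.515, -0.474, -0.512]
ft_force: [-0.3, -0.9, -0.7]
opening: 0.0262
clock: 24.52
ee_pos: [0.5021, -0.0328, 0.099]
tool_rot: [-0.498, 0.515, -0.474, -0.512]
ft_force: [-0.5, -0.0, -1.7]
opening: 0.0266
slot [ 0.39391485 -0.24978985  0.        ]
[  71.40292878  122.25642516 -212.07133779] 0.056225207230934875
```

```bash
python3 -m crank '[[1,[0,25,-45],0],[1,[0,25,-45],0],[1,[0,25,-45],0],[1,[0,25,-42],0.02],[1,[10,20,-30],0],[1,[30,0,0],0],[1,[0,0,0],0],[1,[0,0,0],0]]'; python3 - <<'E'
from h import *
s=bot.read_state(); Rt=toolR(s); print(Rt.T@(np.array([.3939,-.2498,.0115])-s['ee_pos'])*1000)
b=vision.snapshot("wrist"); cv2.imwrite("pics/w3.png",b); C=cam("wrist",s); print(w2px(C,(.3939,-.2498,.005)))
E
```

```text
clock: 25.52
ee_pos: [0.3915, -0.2506, 0.0498]
tool_rot: [-0.503, 0.511, -0.478, -0.507]
ft_force: [0.4, -0.8, -1.0]
opening: 0.0261
[38.40481961 -1.36755306 -0.06264089]
[257.79977059 224.87677699]
```

View pics/w3.png

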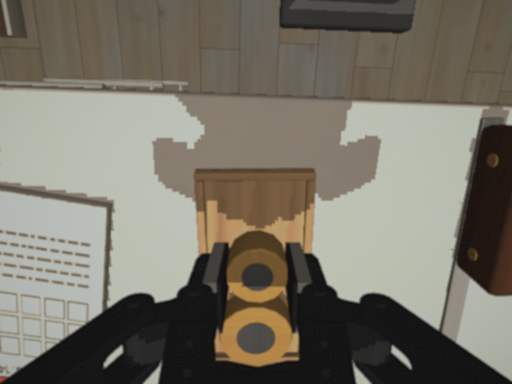

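The held weight at (257,255) is centred across the tray, whose walls are at columns 197 and 315. I'll lower it.

```bash
python3 -m crank '[[1,[20,-1,0],0],[1,[12,-1,0],0],[1,[4,0,0],0],[1,[0,0,0],0],[1,[0,0,0],0]]'; python3 - <<'E'
from h import *
s=bot.read_state(); Rt=toolR(s); print(Rt.T@(np.array([.3939,-.2498,.0112])-s['ee_pos'])*1000)
E
```

```text
clock: 26.2
ee_pos: [0.3974, -0.2495, 0.0161]
tool_rot: [-0.502, 0.513, -0.477, -0.507]
ft_force: [-0.3, -0.0, -1.0]
opening: 0.0264
[ 4.81527313  3.62969814 -0.23946724]
```

```bash
python3 -m crank '[[1,[2,3,0],0],[1,[2,0,0],0],[1,[1,0,0],0],[1,[0,0,0],0]]'; python3 -m crank '[[0.75,[0,0,0],0],[0.65,[0,0,0],0],[0.55,[0,0,0],0],[0.4,[0,0,0],0],[0.4,[-20,0,0],0],[0.4,[-40,0,0],0],[0.4,[-50,0,0],0],[0,[0,45,0],0],[0,[0,40,0],0],[0,[0,0,0],0]]'; python3 - <<'E'
from h import *
s=bot.read_state(); C=cam("wrist",s)
b=vision.snapshot("wrist"); t=vision.snapshot("top")
print(w2px(C,(.3939,-.2498,.025)))
t=cv2.resize(t[130:290,185:375],None,fx=2,fy=2,interpolation=cv2.INTER_CUBIC); b=b[:,100:500]
v=np.zeros((384,800,3),np.uint8); v[:,:400]=b; v[:320,400:780]=t; cv2.imwrite("pics/fin.png",v)
E
```

```text
clock: 26.7
ee_pos: [0.3945, -0.2499, 0.0114]
tool_rot: [-0.502, 0.514, -0.477, -0.506]
ft_force: [0.6, 0.2, -1.7]
opening: 0.0265
clock: 27.95
ee_pos: [0.3048, -0.256, 0.1226]
tool_rot: [-0.502, 0.515, -0.477, -0.506]
ft_force: [-0.3, -0.2, -0.3]
opening: 0.0854
[258.82711186 292.2045784 ]
```

View pics/fin.png

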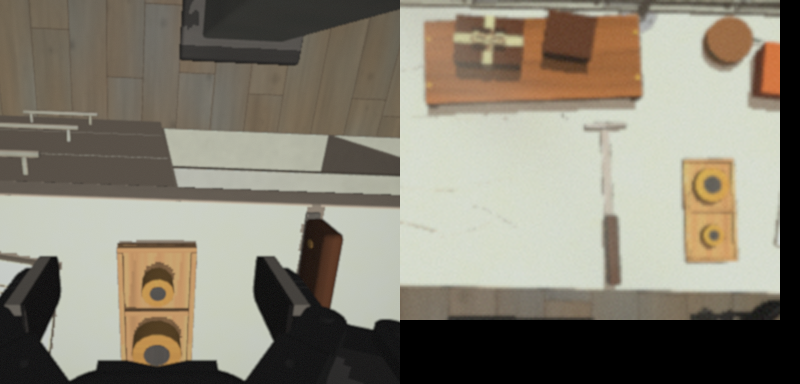

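The final picture shows the weight at wrist (258,290), where the slot's middle projects to (259,292). The rake lies clear, in front of the stand. I'll hand in.

```bash
python3 -c "
from bench import bot
print(bot.hand_in())"
```

```text
the job is handed in; nothing more can be done
None
```

The weight is in the empty compartment, the rake lies on the counter in front of the stand, and the job is handed in at about 28 s of the 72 s. The hand-in reports no verdict.

- **Finding it:** I felt with the rake from the left and touched the post. The force there read about 8 N, under the 15 N limit, so I backed off. From the right I met the weight at about 1 N and drew it straight out.
- **Placing:** I slid the rake right and laid it down, then lifted the weight into the compartment.
- **Last check:** The final pictures show the weight within about 2 mm of the compartment's middle. The rake looks flat, with its head clear of the stand. The gift boxes, jar and spool looked undisturbed in the last views I had of each; the jar was out of the later crops. I did not measure the rake's or weight's tilt.
- **What disagreed:**
  - The tool tilted by about 0.03 rad during the pull. The end of the rake's grip dragged lightly on the counter (about 3 N), so I raised it.
  - The force was about 7 N upward when I set the rake down.
  - The head's estimated position differed from the picture by 2 to 3 mm.

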